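Draw the hot warmer tray out to the index with the puller and hold it

TASK

The tray of the small white warming oven is hot and springs back in by itself: pick up the wooden-handled tray puller, drop its steel eye over the upright peg on the tray front, then draw the tray out with it until the tray's pointer stands level with the index fin on the side rail, and keep it there. The program finishes while still holding the puller with the tray drawn out. Touch neither oven nor tray with the gripper, do not shift the index, and leave the tin and the pepper mill on the hob where they stand.

Things in the scene. Friction and masses are not known exactly. Their poses are not given: they have to be found in the camera images.
- puller: Loose tray puller, 65 to 125 g, 181 mm long, lying on the black hob. Beech handle 120 x 20 x 20 mm (x = -75 to +45 mm of its frame), then a steel neck and flat steel ring. Origin: middle of the underside, below a good place to grip (across the 20 mm width, 10 mm above the underside); x runs along the handle to the eye, z up.
- eye (a point): Centre of the hole of the puller's ring: 85 mm ahead of the puller's origin and 10 mm above its underside. Hole 22 mm wide, ring 42 mm across and 8 mm thick.
- warmer: Fixed white warming oven, 240 mm wide, 200 mm deep, 140 mm high, on the oak worktop right of the hob. Origin: centre of its underside, at worktop height; x points to its back (the front looks along -x), y to its left side as seen facing it, z up. The tray runs in a slot low in its front; a low rail stands 130 mm out of the front at its right side.
- tray: Steel tray, fully in at the start. Slides out along the oven's -x, at most 110 mm, against a return spring: 2 N shut, 50 N/m more (4.5 to 6 N at the index). Frame: the oven's when in. Front panel 8 mm thick, standing 2 mm off the oven's front, its top 62 mm over the worktop; a 34 mm wide tab reaches 46 mm out of it and carries the peg.
- peg_base (a point): Foot of the upright round steel peg, on the tab's top, 36 mm above the worktop. With the tray in it stands 140 mm ahead (-x) of the oven's origin, 30 mm ahead of the panel. Peg 10 mm thick, 38 mm tall, with a chamfered tip.
- peg_tip (a point): Top of the peg, 38 mm above peg_base.
- pointer (a point): Top of the outer edge of the tray's pointer, a 4 mm thick dark upright fin on a short arm, 15 mm ahead of the tray's front panel at its right end. Pointer and index fin are equally high, 6 mm apart sideways. It moves with the tray.
- index_mark (a point): Top of the inner edge of the index, a dark 4 mm thick upright fin on a small rider on the side rail, 50 to 80 mm ahead (-x) of where the pointer starts. Axes as the oven's. The tray is at the mark when pointer and index_mark have the same place along the oven's x. Only 3 N of friction hold the rider.
- food_tin: Tin, 75 mm across, 58 mm high, standing on the hob. Origin: centre of its underside. A bystander.
- pepper_mill: Dark wooden pepper mill, 58 mm across, 170 mm tall, standing on the hob. Origin: centre of its underside. A bystander.
Mind the look-alikes: they are no part of the job. Of the things that look like the puller, the larger one is meant.

How it is judged:
By the outcome, as a careful person would: the job done as asked, in the order asked, and still so for the second after the job is handed in, while the arm keeps its last pose, push and grip.
It also fails if it takes over 54 s, if anything falls off the work surface, if the arm or the gripper's body presses on something with over 40 N, if the wrist force passes 120 N, or if a joint passes its speed limit or range.

ROBOT

A 6-joint arm with a two-finger parallel gripper is mounted at the origin on a cart in front of the work surface, level with it; the furniture and walls round the work are solid. World frame = base frame: x ahead of the robot, y to its left, z up, the work surface at z = 0. Lengths are in m, angles in rad, forces in N, time in s.
With the tool pointing down it reaches from about 0.3 to 0.775 m from the base axis. Payload 14.6 kg.
Tool frame: the origin (TCP) lies on the centre line of the jaws, within the pads' length; the fingertips stand 19 mm ahead of it and the grasp point (between the pads) is the TCP; z points along the fingers, x is the direction in which the jaws open and shut, and the axes are right-handed (so a half turn about z gives the same grasp; the last joint's range is limited). The gripper opens to 94 mm and grips with 3 to 60 N. Pads are 16 mm wide; open, the fingers measure 119 mm over their backs; the gripper's body (75 mm by 177 mm) begins 78 mm behind the grasp point.
Start: joints at [-1.358, 0.3, 1.521, -0, 1.321, -0.067], TCP at [0.152, -0.529, 0.224] pointing down, gripper open.
Joint ranges: [-3.03, 3.03], [-0.79, 2.21], [0.23, 2.52], [-1.04, 4.18], [0, 3.07], [-2.55, 2.55]. Speed limits (rad/s): [2.22, 2.22, 2.57, 3.14, 3.14, 3.14].

INTERFACE

Orientations are given as [roll, pitch, yaw] about the fixed x, y, z axes, in that order (R = Rz(yaw) Ry(pitch) Rx(roll)).
In Python, from station import ctrl, imaging gives the robot as it stands.
- The arm moves only by the shell command python3 -m handwheel 'ROWS' [OPENING] [FORCE]. ROWS is JSON, a list that holds one entry, the list of rows, each a list of 4 numbers: the shift along the tool's x, y, z in m, then the turn about the tool's z in rad. A call has 1 to 10 rows; each row shifts and turns the pose as measured when the row begins, along the tool's axes as they then stand; what a row does not reach is not made up. A row lasts 1/10 s, in which the tool goes at most 50 mm and 8.59 degrees, less where a joint would pass 70% of its speed; a pose out of reach is approached as far as the arm can. A call is refused whole if a number of a shift passes 0.05 or a number of a turn 0.15, either way. A call with a gripper value outside its range is refused whole. OPENING is the finger opening in m, from 0 to 0.094, set as the call begins (- or left out, the last holds). The fingers move at their own pace and stop on an object; FORCE is the grip in N (left out, the last holds). Time passes only in rows, so rows that do not move let the fingers close. It gives the time, the measured TCP pose, the force and the opening at its end, in the units of the state.
- ctrl.get_obs(): the state, without advancing time (a new reading comes with each control period).
- imaging.camera(name): name is "scene" or "side" or "wrist"; returns the picture (400x640x3 uint8, red, green, blue); there is no depth.
- imaging.camera_model(name): a dict with "camera_matrix" (3x3 intrinsics, pixels), "k1" (the pictures are not rectified: a ray, as slopes to the right and down, at radius r is drawn at 1 + k1 r^2 times it, then the intrinsics apply), "position" and "attitude" of the camera in the world. Camera axes: x right, y up, looking along -z (the intrinsics and any distortion apply to the point x, -y, -z); pixel columns grow to the right and rows downward; lengths in m; the calibration is good to about 2 mm. A picture is of the moment at which its call begins: read the wrist's pose just before it. camera_model takes no time and is no camera call; for the wrist camera it gives the pose at the moment of the call.
- ctrl.hand_in(): hands the job in, once; it reports no verdict.
The state is a dict: "time_s": time; "qpos": joint angles; "joint_vel": joint speeds; "tau": joint torques, N m; "ee_pos": TCP position; "eef_rot": TCP orientation; "force": force on the tool from outside, world axes, zero at the start; "moment": the same for the moment, N m; "grip_width": finger opening in m.
Only numpy, scipy, OpenCV 4.12 (cv2) and the standard library are available. Lean on these libraries where they do the work, as an engineer would, in place of code of your own. Each camera call takes 0.05 s, during which the arm holds its last target. There are 200 camera calls.

## Working session

There is one attempt and no reset: what is moved stays moved. The work goes in short steps, Python scripts to look and compute and a shell command to move; the robot and the scene stay as the last step left them, time stands still between calls to the robot, and variables do not carry over. Pictures are saved under pics/ and viewed, about 8 in all and at most 12, crops included, and the job is handed in when it is done.

```bash
mkdir -p pics; ls; python3 - <<'E'
from station import ctrl, imaging
import cv2
print(ctrl.get_obs())
for n in ("scene","side"):
    im=imaging.camera(n); cv2.imwrite(f"pics/{n}0.png",im[:,:,::-1]); print(n,imaging.camera_model(n))
print(imaging.camera_model("wrist"))
E
```

```text
pics
{'time_s': 0.0, 'qpos': array([-1.35754623e+00,  3.00485461e-01,  1.52159671e+00, -7.89924626e-06,
        1.32069750e+00, -6.66149563e-02]), 'joint_vel': array([-1.03783963e-03, -7.22171487e-05, -2.30446974e-03,  2.91764610e-04,
       -9.49196715e-04,  6.53568633e-04]), 'tau': array([ 1.63982645e-04, -5.31802154e+01, -3.52738059e+01,  7.08356453e-02,
        2.43719341e-02, -1.11391141e-04]), 'ee_pos': array([ 0.15185932, -0.52836274,  0.22387183]), 'eef_rot': array([-3.14152127e+00,  1.18489712e-03, -1.29092927e+00]), 'force': array([-0.06192741,  0.40093315, -0.8180679 ]), 'moment': array([0.00451462, 0.0071749 , 0.02045535]), 'grip_width': 0.0940056001815648}
scene {'camera_matrix': array([[514.59154283,   0.        , 320.77262616],
       [  0.        , 514.59154283, 201.56913348],
       [  0.        ,   0.        ,   1.        ]]), 'k1': -0.13736529908381834, 'position': array([-0.25895949,  1.01795118,  1.09234312]), 'attitude': array([ 9.25786548e-01, -5.91866961e-04, -2.45939747e+00])}
side {'camera_matrix': array([[387.79441383,   0.        , 320.45212941],
       [  0.        , 387.79441383, 192.2192027 ],
       [  0.        ,   0.        ,   1.        ]]), 'k1': -0.021235840127093092, 'position': array([0.26269605, 1.08934991, 0.72106487]), 'attitude': array([ 1.05356807,  0.01487431, -2.86039616])}
{'camera_matrix': array([[293.78303178,   0.        , 319.36134137],
       [  0.        , 293.78303178, 201.38293953],
       [  0.        ,   0.        ,   1.        ]]), 'k1': -0.036212006113354685, 'position': array([ 0.22623722, -0.50752282,  0.38372298]), 'attitude': array([-2.67945208e-01,  7.67309033e-04, -1.29109080e+00])}
```

View pics/scene0.png

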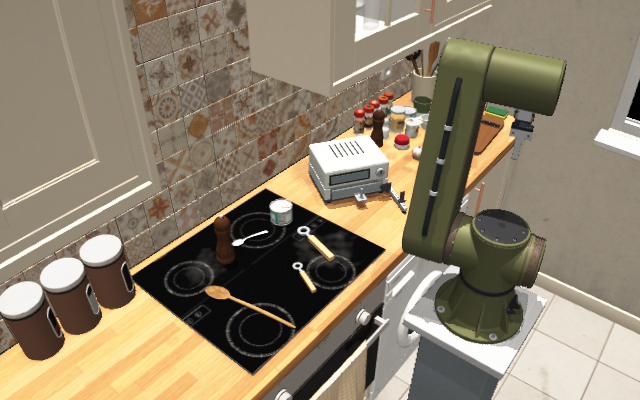

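View pics/side0.png

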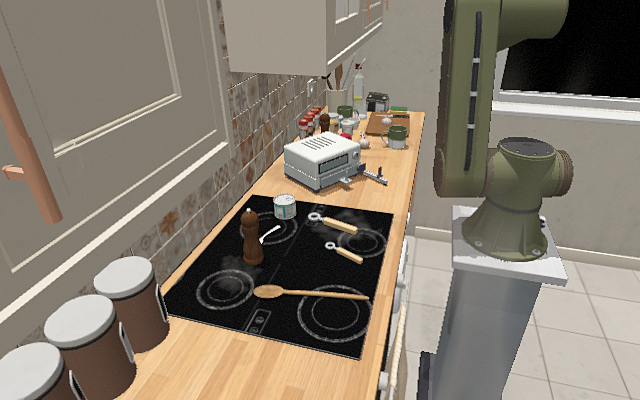

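Two puller look-alikes show in the scene view: A has its ring at (304,231) and handle at (320,247); B has its ring at (297,266) and handle at (307,281). A looks larger. Next I'll take an enlarged crop and measure both lengths by casting rays onto the hob.

```bash
cat > h.py <<'E'
import numpy as np, cv2
from scipy.spatial.transform import Rotation as R
from station import ctrl, imaging
def ray(m,uv):
    K=np.array(m["camera_matrix"]); u=np.array([[uv]],float)
    p=cv2.undistortPoints(u,K,np.array([m["k1"],0,0,0,0.]))[0,0]
    d=R.from_euler("xyz",m["attitude"]).as_matrix()@np.array([p[0],-p[1],-1])
    return np.array(m["position"]),d/np.linalg.norm(d)
def onz(m,uv,z):
    o,d=ray(m,uv); return o+d*(z-o[2])/d[2]
def tri(*rs):
    A=sum(np.eye(3)-np.outer(d,d) for o,d in rs); b=sum((np.eye(3)-np.outer(d,d))@o for o,d in rs)
    p=np.linalg.solve(A,b); return p,[np.linalg.norm((np.eye(3)-np.outer(d,d))@(p-o)) for o,d in rs]
def proj(m,P):
    c=R.from_euler("xyz",m["attitude"]).as_matrix().T@(np.array(P,float)-m["position"])
    x,y=c[0]/-c[2],-c[1]/-c[2]; s=1+m["k1"]*(x*x+y*y); K=m["camera_matrix"]
    return np.array([K[0][0]*x*s+K[0][2],K[1][1]*y*s+K[1][2]])
def beech(im):
    h=cv2.cvtColor(im,cv2.COLOR_RGB2HSV); return cv2.inRange(h,(10,50,120),(28,200,255))
E
python3 - <<'E'
from h import *
s=cv2.imread("pics/scene0.png"); d=cv2.imread("pics/side0.png")
a=cv2.resize(s[120:300,270:430],None,fx=3.3,fy=3.3,interpolation=cv2.INTER_CUBIC)
cv2.imwrite("pics/c1.png",a)
b=cv2.resize(d[120:280,270:420],None,fx=3.7,fy=3.7,interpolation=cv2.INTER_CUBIC)
cv2.imwrite("pics/c2.png",b)
for n,f,box in(("scene",s,(285,220,345,300)),("side",d,(300,205,370,270))):
    m=imaging.camera_model(n); x0,y0,x1,y1=box
    mk=beech(f[y0:y1,x0:x1,::-1].copy())
    c,_=cv2.findContours(mk,cv2.RETR_EXTERNAL,cv2.CHAIN_APPROX_NONE)
    for k in c:
        if cv2.contourArea(k)<30: continue
        r=cv2.minAreaRect(k); p=cv2.boxPoints(r)+[x0,y0]
        w=[onz(m,q,.012)[:2].round(3).tolist() for q in p]; print(n,np.round(r[0]+np.array([x0,y0])),r[1],w)
m=imaging.camera_model("scene");e=imaging.camera_model("side")
for u,v in(((304,231),(314,217)),((297,266),(330,246))): print(onz(m,u,.01),onz(e,v,.01))
E
```

```text
scene [339. 294.] (10.0, 10.0) [[0.354, 0.202], [0.332, 0.184], [0.309, 0.214], [0.331, 0.232]]
scene [308. 281.] (24.394176483154297, 5.527743816375732) [[0.478, 0.212], [0.476, 0.194], [0.392, 0.234], [0.395, 0.251]]
scene [321. 247.] (33.23401641845703, 7.77817440032959) [[0.56, 0.083], [0.564, 0.051], [0.437, 0.091], [0.435, 0.121]]
scene [336. 224.] (8.0, 15.0) [[0.56, -0.035], [0.521, -0.067], [0.496, -0.033], [0.534, -0.002]]
side [349. 255.] (27.280027389526367, 6.708203315734863) [[0.479, 0.22], [0.477, 0.191], [0.397, 0.228], [0.4, 0.255]]
side [340. 225.] (35.11351776123047, 8.2066068649292) [[0.558, 0.087], [0.562, 0.041], [0.441, 0.08], [0.441, 0.123]]
side [351. 208.] (5.0, 36.0) [[0.551, -0.03], [0.43, -0.061], [0.424, -0.029], [0.543, 0.002]]
[0.58949618 0.0589605  0.01      ] [0.59419981 0.05736881 0.01      ]
[0.49991501 0.19602673 0.01      ] [0.50222946 0.19562577 0.01      ]
```

View pics/c1.png

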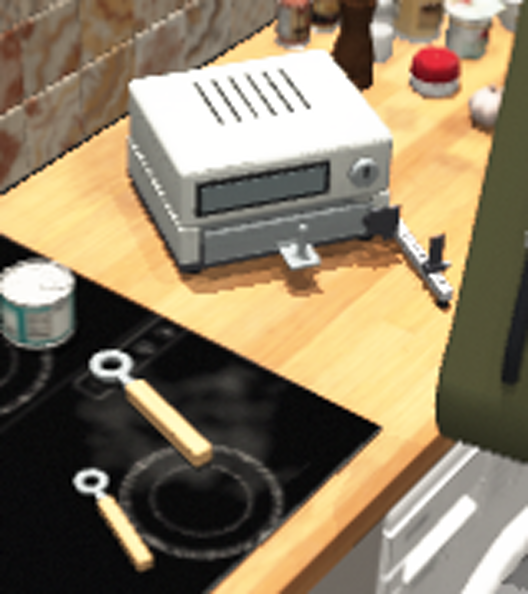

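View pics/c2.png

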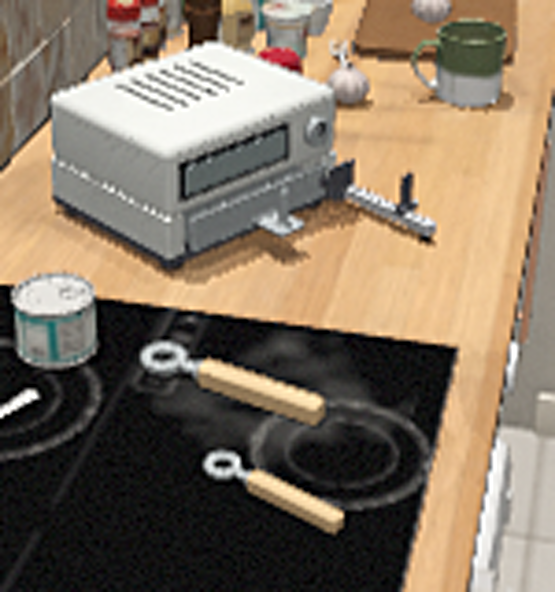

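The crop shows A (ring at crop (111,365), handle running to (205,455)) clearly bigger than B. Its handle measures about 127 mm against about 90 mm, so A is the puller. The peg tip is at scene (362,189) and side (347,171). The pointer is at c1 (383,220) and the index fin at c1 (437,250), with the rail running from (400,225) to (445,300). Next I'll triangulate these roughly.

```bash
python3 - <<'E'
from h import *
m=imaging.camera_model("scene");e=imaging.camera_model("side")
P={"peg_tip":((303,228),(285,190)),"peg_base":((303,250),(283,218)),"ptr_top_outer":((398,207),(353,162)),"idx_top":((437,237),(407,175)),"railend":((446,300),(432,235)),
"topFL":((194,163),(176,160)),"topFR":((390,140),(334,88)),"topBL":((130,85),(52,95)),"dial":((362,172),(318,130))}
for k,(a,b) in P.items():
    a=(270+a[0]/3.3,120+a[1]/3.3); b=(270+b[0]/3.7,120+b[1]/3.7)
    p,r=tri(ray(m,a),ray(e,b)); print(k,p.round(4),np.round(r,4))
print(onz(m,(270+303/3.3,120+228/3.3),.074),onz(e,(270+285/3.7,120+190/3.7),.074))
o=ctrl.get_obs(); w=imaging.camera_model("wrist"); T=R.from_euler("xyz",o["eef_rot"])
print("cam in tool",T.inv().apply(w["position"]-o["ee_pos"]),"look",T.inv().apply(R.from_euler("xyz",w["attitude"]).apply([0,0,-1])))
E
```

```text
peg_tip [ 0.5363 -0.1844  0.0685] [0.0016 0.0016]
peg_base [ 0.5401 -0.1932  0.0324] [0.0008 0.0008]
ptr_top_outer [ 0.4865 -0.2912  0.0578] [0.0002 0.0002]
idx_top [ 0.4252 -0.2708  0.0587] [0.0011 0.0011]
railend [ 0.3925 -0.2458  0.0056] [0.0003 0.0003]
topFL [ 0.641  -0.1376  0.1196] [0.007 0.007]
topFR [ 0.509  -0.2971  0.1348] [0.004 0.004]
topBL [ 0.792  -0.2092  0.1346] [0.0031 0.0031]
dial [ 0.5207 -0.2676  0.1011] [0.0008 0.0008]
[ 0.53012219 -0.1760809   0.074     ] [ 0.53548702 -0.17660944  0.074     ]
cam in tool [ 0.00030484 -0.07728    -0.15974325] look [1.89807535e-04 2.64802139e-01 9.64302749e-01]
```

Rough geometry: peg tip near (0.535,-0.18), oven facing roughly (-0.8,0.55), puller eye near (0.592,0.058) with yaw about -17°. I'll move to a wrist viewpoint that sees both.

```bash
python3 -m handwheel '[[[-0.033,-0.036,-0.003,0],[-0.033,-0.036,-0.003,0],[-0.033,-0.036,-0.003,0],[-0.033,-0.036,-0.003,0],[-0.033,-0.036,-0.003,0],[-0.033,-0.036,-0.003,0],[-0.033,-0.036,-0.003,0],[-0.033,-0.036,-0.003,0],[-0.033,-0.036,-0.003,0],[-0.033,-0.036,-0.003,0]]]'
python3 -m handwheel '[[[0,0,0,-0.145],[0,0,0,-0.145],[0,0,0,-0.145],[0,0,0,-0.145],[0,0,0,-0.145],[0,0,0,-0.145],[0,0,0,-0.145],[0,0,0,-0.145],[0,0,0,-0.145],[0,0,0,-0.145]]]'
```

```text
time_s: 1.1
ee_pos: [0.4089, -0.1032, 0.2527]
eef_rot: [3.141, 0.006, -1.3]
force: [1.1, -1.9, -0.3]
grip_width: 0.0934
time_s: 2.1
ee_pos: [0.4103, -0.096, 0.2508]
eef_rot: [-3.133, 0.004, 0.197]
force: [-0.9, 0.3, -0.1]
grip_width: 0.0939
```

```bash

python3 -m handwheel '[[[0,0,0,-0.145],[0,0,0,-0.145],[0,0,0,-0.145],[0,0,0,-0.145],[0,0,0,-0.145],[0,0,0,-0.04],[0,0,0,0]]]'
python3 - <<'E'
from h import *
import json
o=ctrl.get_obs(); print(o["ee_pos"],o["eef_rot"])
w=imaging.camera_model("wrist"); im=imaging.camera("wrist"); cv2.imwrite("pics/w1.png",im[:,:,::-1])
json.dump({k:np.array(v).tolist() for k,v in w.items()},open("w1.json","w"))
E
```

```text
time_s: 2.8
ee_pos: [0.4094, -0.0957, 0.2493]
eef_rot: [-3.129, -0.002, 0.993]
force: [-0.2, 0.5, -0.3]
grip_width: 0.0938
[ 0.40937637 -0.09565797  0.24927008] [-3.12889517e+00 -2.16610625e-03  9.93026915e-01]
```

View pics/w1.png

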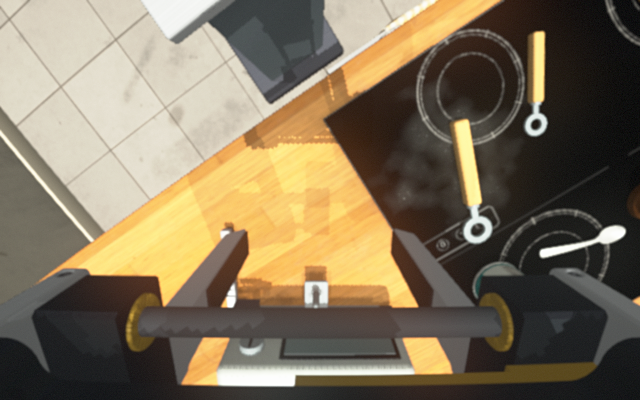

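This view shows the puller's ring at (478,230) with its handle running up to (461,121), the tab and peg near (316,290), and the oven front nearly level in the image. That puts the oven yaw close to the tool's. I'll shift forward so the peg, pointer and index clear the gripper bar.

```bash

python3 -m handwheel '[[[0,0.03,-0.02,0],[0,0.04,-0.02,0],[0,0.04,-0.01,0],[0,0,0,0],[0,0,0,0]]]'
python3 - <<'E'
from h import *
import json
m=json.load(open("w1.json")); im=cv2.imread("pics/w1.png")[:,:,::-1].copy()
mk=beech(im); mk[:115]=0; mk[215:]=0; mk[:,:448]=0; mk[:,490:]=0
c=max(cv2.findContours(mk,cv2.RETR_EXTERNAL,cv2.CHAIN_APPROX_NONE)[0],key=cv2.contourArea)
r=cv2.minAreaRect(c); print(r)
p=cv2.boxPoints(r); W=np.array([onz(m,q,.02)[:2] for q in p]); print(W.round(4))
g=cv2.cvtColor(im,cv2.COLOR_RGB2GRAY)[205:250,455:500]; _,t=cv2.threshold(g,110,255,0)
cs,h=cv2.findContours(t,cv2.RETR_CCOMP,cv2.CHAIN_APPROX_NONE)
for i,k in enumerate(cs):
    if cv2.contourArea(k)>20:
        u=np.array(cv2.minEnclosingCircle(k)[0])+[455,205]; print("ring",u,cv2.minEnclosingCircle(k)[1],"hole" if h[0][i][3]>=0 else "out",onz(m,u,.014))
o=ctrl.get_obs(); print(o["ee_pos"],o["eef_rot"])
w=imaging.camera_model("wrist"); im=imaging.camera("wrist"); cv2.imwrite("pics/w2.png",im[:,:,::-1])
json.dump({k:np.array(v).tolist() for k,v in w.items()},open("w2.json","w"))
E
```

```text
time_s: 3.35
ee_pos: [0.504, -0.1582, 0.2977]
eef_rot: [-3.126, -0.001, 0.983]
force: [-0.1, 0.8, -0.2]
grip_width: 0.0943
((467.33453369140625, 162.15798950195312), (87.17578887939453, 18.86142921447754), 79.4389877319336)
[[0.4351 0.0901]
 [0.4443 0.1126]
 [0.5608 0.081 ]
 [0.5509 0.0567]]
ring [476.65463829 223.25257683] 20.64879608154297 out [0.58497707 0.06065402 0.014     ]
ring [477.26470566 229.61764717] 7.645461559295654 hole [0.59436877 0.05724363 0.014     ]
[ 0.50402904 -0.15816401  0.29769481] [-3.12570805e+00 -1.33557546e-03  9.83359734e-01]
```

View pics/w2.png

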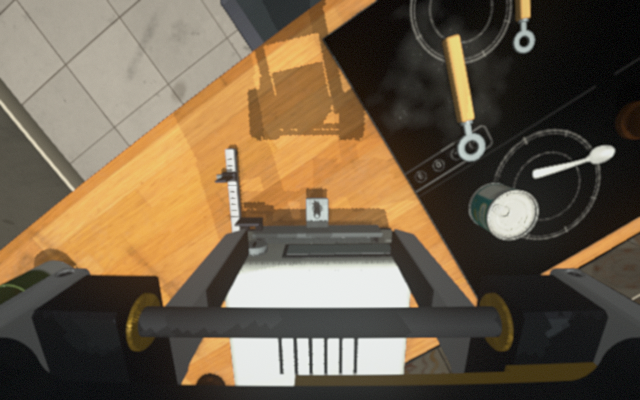

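This view shows the peg on its tab near (317,208), the rail at column 232 with the index fin near (228,177), the pointer near (248,223), and the panel edge at row ~233. I'll enlarge it.

```bash

python3 - <<'E'
import cv2
im=cv2.imread("pics/w2.png")[135:265,205:405]
cv2.imwrite("pics/c3.png",cv2.resize(im,None,fx=4,fy=4,interpolation=cv2.INTER_CUBIC))
E
```

```text
(no output)
```

View pics/c3.png

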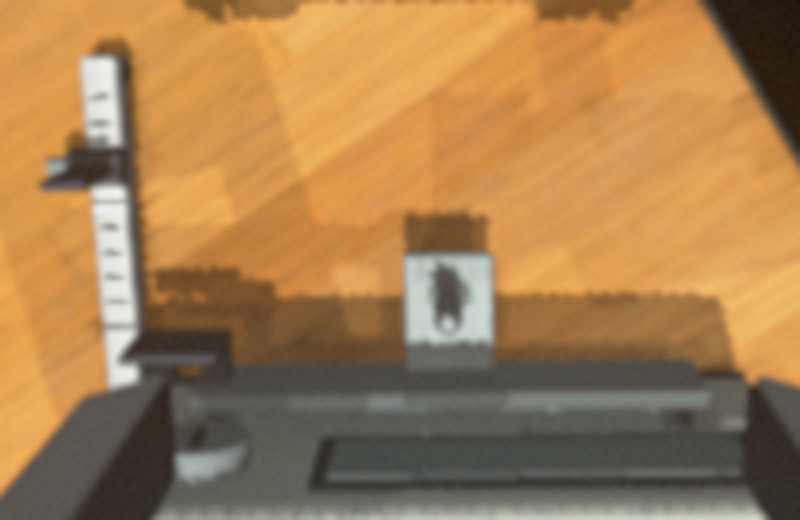

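The crop shows tab outer corners at (405,253) and (493,253), the peg tip as a bright spot at (449,322), and the index fin top at about (42–100,185). The pointer fin top edge is at about (122–230,358). The rail edges run (81,58)→(107,385) and (121,58)→(147,375).

```bash
python3 - <<'E'
from h import *
import json
m=json.load(open("w2.json"))
f=lambda u,z: onz(m,(205+u[0]/4,135+u[1]/4),z)[:2]
a,b=f((405,253),.036),f((493,253),.036); print("tab",a,b,np.linalg.norm(b-a))
c,d=f((405,345),.036),f((493,345),.036); print("tab in",c,d)
t=f((449,322),.074); print("tip",t)
def ang(v): return np.degrees(np.arctan2(v[1],v[0]))
p,q=f((240,364),.04),f((692,360),.04); print("panel",ang(q-p)-90)
for z in(.01,.02): print("rail L",ang(f((107,385),z)-f((81,58),z)),"R",ang(f((147,375),z)-f((121,58),z)),np.linalg.norm(f((107,385),z)-f((81,58),z)))
print("tab y ang",ang(b-a)-90, "tab x",ang(c-a),ang(d-b))
print("tip-from tab outer",t-(a+b)/2)
print("ptr",f((122,358),.06),f((230,358),.06),"idx",f((42,187),.06),f((110,183),.06))
# cross check tip with scene & side
mk=imaging.camera_model("scene");e=imaging.camera_model("side")
P=np.r_[t,.074]; print(proj(mk,P),"meas",(270+303/3.3,120+228/3.3),proj(e,P),"meas",(270+285/3.7,120+190/3.7))
o,dd=ray(m,(205+449/4,135+322/4)); print(tri((o,dd),ray(mk,(361.8,189.1)),ray(e,(347,171.4))))
E
```

```text
tab [ 0.51862731 -0.19083523] [ 0.53671208 -0.16370408] 0.032606111989084675
tab in [ 0.5482351 -0.211039 ] [ 0.56669843 -0.18334551]
tip [ 0.54019767 -0.18540191]
panel -33.16237481306416
rail L -33.5896502454842 R -32.957307253332964 0.1313327890367079
rail L -33.5896502454842 R -32.95730725333297 0.12840566431517114
tab y ang -33.68616907468598 tab x -34.30884217409347 -33.22529717037464
tip-from tab outer [ 0.01252797 -0.00813225]
ptr [ 0.48998178 -0.29303109] [ 0.51149487 -0.26066556] idx [ 0.42515046 -0.27793001] [ 0.43719988 -0.2573897 ]
[360.99793576 186.78315026] meas (361.8181818181818, 189.0909090909091) [346.31400698 170.19165162] meas (347.02702702702703, 171.35135135135135)
(array([ 0.53902128, -0.18702863,  0.06679445]), [np.float64(0.002960172442491902), np.float64(0.0026587672837932335), np.float64(0.0018017792771755693)])
```

Oven yaw is about -33.4°, with the peg at (0.540,-0.186), confirmed from both the tab and the tip. The puller origin is at (0.512,0.081) with yaw -16°, and its length matches. I'll go above the puller now.

```bash

python3 -m handwheel '[[[0.034,-0.021,0,0],[0.034,-0.021,0,0],[0.034,-0.021,0,0],[0.034,-0.021,0,0],[0.034,-0.021,0,0],[0.034,-0.021,0,0],[0,0,0,-0.1],[0,0,0,-0.1],[0,0,0,-0.1],[0,0,0,0]]]' 0.06 40
python3 -m handwheel '[[[0,0,0.04,0],[0,0,0.04,0],[0,0,0.04,0],[0,0,0.03,0],[0,0,0.02,0],[0,0,0,0]]]'
python3 - <<'E'
from h import *
m=imaging.camera_model("scene");e=imaging.camera_model("side")
print("mill",onz(m,(226,262),0),onz(e,(253,263),0),"tin",onz(m,(281,222),0))
o=ctrl.get_obs(); p=o["ee_pos"]; T=R.from_euler("xyz",o["eef_rot"]); print(p,o["eef_rot"])
d=np.array([.512,.081,.023])-p; print("tool shift",T.inv().apply(d),"yaw err",np.radians(74)-o["eef_rot"][2])
E
```

```text
time_s: 4.4
ee_pos: [0.5022, 0.0945, 0.2995]
eef_rot: [-3.125, -0.006, 1.289]
force: [1.0, -0.4, -0.3]
grip_width: 0.0602
time_s: 5.0
ee_pos: [0.4964, 0.0966, 0.1256]
eef_rot: [-3.129, -0.008, 1.267]
force: [-0.2, -0.1, 0.6]
grip_width: 0.0601
mill [0.68709327 0.31391626 0.        ] [0.6979655  0.31671759 0.        ] tin [0.68759155 0.06340746 0.        ]
[0.49635059 0.09661842 0.12557954] [-3.12905232 -0.00774939  1.26732843]
tool shift [-0.01102283  0.02088537  0.10224334] yaw err 0.024215218757125845
```

```bash

python3 -m handwheel '[[[-0.006,0.011,0.015,-0.024],[-0.005,0.01,0.015,0],[0,0,0,0],[0,0,0,0]]]'
python3 - <<'E'
from h import *
o=ctrl.get_obs(); p=o["ee_pos"]; T=R.from_euler("xyz",o["eef_rot"]); print(p,o["eef_rot"])
w=imaging.camera_model("wrist"); im=imaging.camera("wrist"); cv2.imwrite("pics/w3.png",im[:,:,::-1])
mk=beech(im); c=[k for k in cv2.findContours(mk,cv2.RETR_EXTERNAL,cv2.CHAIN_APPROX_NONE)[0] if cv2.contourArea(k)>400]
for k in c: print(cv2.minAreaRect(k))
d=np.array([.512,.081,.023])-p; print("tool shift",T.inv().apply(d),"yaw err",np.radians(74)-o["eef_rot"][2])
for P in ([.512,.081,.02],[.594,.0572,.014],[.440,.1017,.02]): print(proj(w,P))
E
```

```text
time_s: 5.4
ee_pos: [0.5137, 0.0804, 0.0993]
eef_rot: [-3.133, -0.01, 1.284]
force: [0.8, 0.2, -0.4]
grip_width: 0.06
[0.51366928 0.08037491 0.09925004] [-3.13320573 -0.00968214  1.28389955]
((321.0, 192.0), (136.0, 24.0), 90.0)
((461.30255126953125, 75.06875610351562), (21.00967788696289, 116.74998474121094), 12.804265975952148)
((142.0, 152.5), (305.0, 284.0), 90.0)
tool shift [-0.00061109 -0.0011384   0.07625992] yaw err 0.007644097543941353
[318.85609296 212.52408951]
[319.25024035 296.46381341]
[318.14817279 121.72546776]
```

View pics/w3.png

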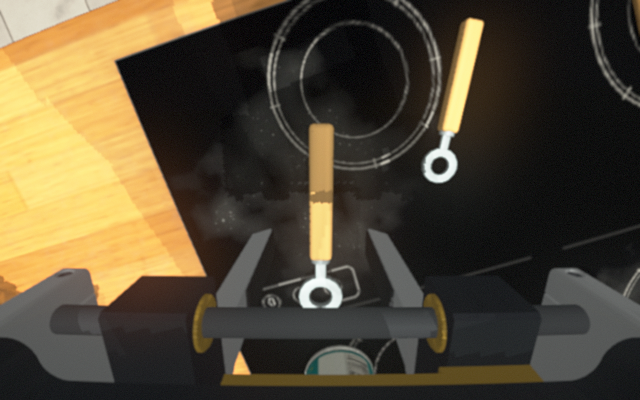

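The puller's handle sits vertically centred between the open fingers, at col 321 with the ring at (321,294), matching the prediction within ~2 px. I'll descend and grip.

```bash

python3 -m handwheel '[[[0,-0.001,0.03,-0.007],[0,0,0.025,0],[0,0,0.014,0],[0,0,0,0],[0,0,0.003,0],[0,0,0,0]]]'
python3 - <<'E'
from station import ctrl
o=ctrl.get_obs(); print(o["ee_pos"],o["eef_rot"],o["force"])
E
```

```text
time_s: 6.05
ee_pos: [0.5147, 0.0836, 0.0333]
eef_rot: [3.139, -0.014, 1.29]
force: [-0.0, -0.5, 1.2]
grip_width: 0.06
[0.51470554 0.0836202  0.03326375] [ 3.13949218 -0.01388938  1.28961037] [-0.03896377 -0.463709    1.21814786]
```

```bash

python3 -m handwheel '[[[-0.002,0.001,0.006,0],[0,0,0.004,0],[0,0,0.002,0],[0,0,0,0]]]'
python3 -m handwheel '[[[0,0,0,0],[0,0,0,0],[0,0,0,0],[0,0,0,0],[0,0,0,0],[0,0,0,0]]]' 0 45
python3 -m handwheel '[[[0,0,-0.02,0],[0,0,-0.03,0],[0,0,-0.03,0],[0,0,-0.03,0],[0,0,0,0],[0,0,0,0]]]'
python3 - <<'E'
from h import *
o=ctrl.get_obs(); print(o["ee_pos"],o["eef_rot"])
T=R.from_euler("xyz",o["eef_rot"])
w=imaging.camera_model("wrist"); im=imaging.camera("wrist"); cv2.imwrite("pics/w4.png",im[:,:,::-1])
for z in(.008,.010,.012,.014): print(z,proj(w,o["ee_pos"]+T.apply([0,.085,z])))
E
```

```text
time_s: 6.45
ee_pos: [0.5162, 0.0815, 0.0224]
eef_rot: [3.136, -0.015, 1.289]
force: [-0.1, 0.4, -0.9]
grip_width: 0.0599
time_s: 7.05
ee_pos: [0.5164, 0.0815, 0.0226]
eef_rot: [3.136, -0.015, 1.289]
force: [0.8, -0.5, 0.1]
grip_width: 0.0198
time_s: 7.65
ee_pos: [0.5141, 0.08, 0.135]
eef_rot: [3.14, -0.014, 1.289]
force: [0.6, -0.5, -1.9]
grip_width: 0.0198
[0.51405842 0.07995464 0.13499408] [ 3.13977787 -0.01377412  1.28926136]
0.008 [319.66782669 359.61746478]
0.01 [319.66492152 357.44104874]
0.012 [319.66206702 355.3029076 ]
0.014 [319.65926194 353.20206936]
```

View pics/w4.png

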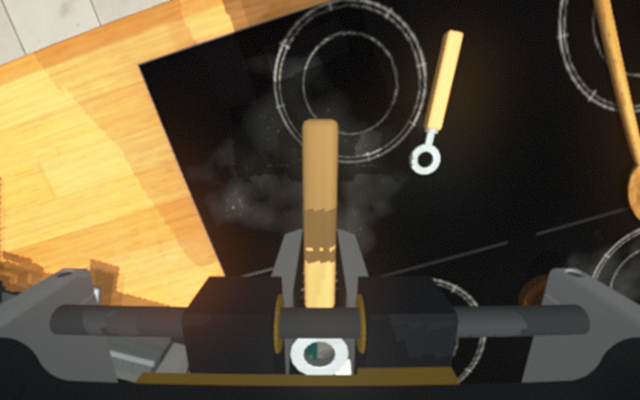

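The puller is lifted and held (opening 19.8 mm). Its ring is visible at about (320,351) through the gap, in line with the tool y axis, and the eye sits about 82 mm ahead of the TCP. Next is above the peg.

```bash

python3 -m handwheel '[[[-0.036,0.0034,0,0],[-0.036,0.0034,0,0],[-0.036,0.0034,0,0],[-0.036,0.0034,0,0],[-0.036,0.0034,0,0],[-0.032,0.0034,0,0],[0,0,0,0.1],[0,0,0,0.1],[0,0,0,0.1],[0,0,0,0]]]'
cat > st.py <<'E'
from h import *
PEG=np.array([.5405,-.186]); 
def st(fwd=0.,z=.095):
    o=ctrl.get_obs(); p=np.array(o["ee_pos"]); T=R.from_euler("xyz",o["eef_rot"])
    w=imaging.camera_model("wrist"); c=R.from_euler("xyz",w["attitude"]).as_matrix().T
    K=w["camera_matrix"]
    print("t",o["time_s"],"p",p.round(4),"rot",np.round(o["eef_rot"],4),"F",np.round(o["force"],1),"grip",o["grip_width"])
    e=p+T.apply([0,.082,.012]); print("eye",e.round(4))
    u=np.array([np.cos(np.radians(-33.4)),np.sin(np.radians(-33.4))])
    d=np.r_[PEG+fwd*u,z]-e
    print("shift needed (tool)",T.inv().apply(d).round(4),"turn",round(o["eef_rot"][2]-np.radians(56.6),4))
    print("eye rel peg along/lat",((e[:2]-PEG)@u).round(4),((e[:2]-PEG)@[-u[1],u[0]]).round(4))
    return o,w
E
python3 -c "from st import *; st()"
```

```text
time_s: 8.7
ee_pos: [0.4681, -0.1364, 0.119]
eef_rot: [-3.121, -0.008, 0.98]
force: [0.2, 0.9, -0.9]
grip_width: 0.02
t 8.7 p [ 0.4681 -0.1364  0.119 ] rot [-3.1208 -0.0077  0.9797] F [ 0.2  0.9 -0.9] grip 0.01997723123146321
eye [ 0.536  -0.1819  0.1053]
shift needed (tool) [-0.001   0.0062  0.0101] turn -0.0081
eye rel peg along/lat -0.006 0.001
```

```bash

python3 -m handwheel '[[[-0.001,0.004,0.004,-0.008],[0,0.002,0.004,0],[0,0,0,0],[0,0,0,0]]]'
cat >> st.py <<'E'
def comp(name,boxes):
    t=[]
    for n,(x,y,w,h) in boxes:
        im=imaging.camera(n)[:,:,::-1]; cv2.imwrite(f"pics/{name}_{n}.png",im)
        t.append(cv2.resize(im[y:y+h,x:x+w],(390,290),interpolation=cv2.INTER_CUBIC))
    while len(t)<4: t.append(np.zeros_like(t[0]))
    cv2.imwrite(f"pics/{name}.png",np.vstack([np.hstack(t[:2]),np.hstack(t[2:])]))
E
python3 - <<'E'
from st import *
o,w=st()
print("peg tip in wrist",proj(w,[*PEG,.074]))
comp("k1",[("wrist",(255,300,130,97)),("scene",(320,155,100,74)),("side",(310,135,100,74))])
E
```

```text
time_s: 9.1
ee_pos: [0.4722, -0.1403, 0.108]
eef_rot: [-3.118, -0.007, 0.997]
force: [-0.7, 0.0, -0.9]
grip_width: 0.0196
t 9.1 p [ 0.4722 -0.1403  0.108 ] rot [-3.1176 -0.0073  0.9969] F [-0.7  0.  -0.9] grip 0.019613389678661882
eye [ 0.5408 -0.1846  0.094 ]
shift needed (tool) [-0.0014  0.0005 -0.001 ] turn 0.009
eye rel peg along/lat -0.0005 0.0014
peg tip in wrist [317.550565  333.6195041]
```

View pics/k1.png

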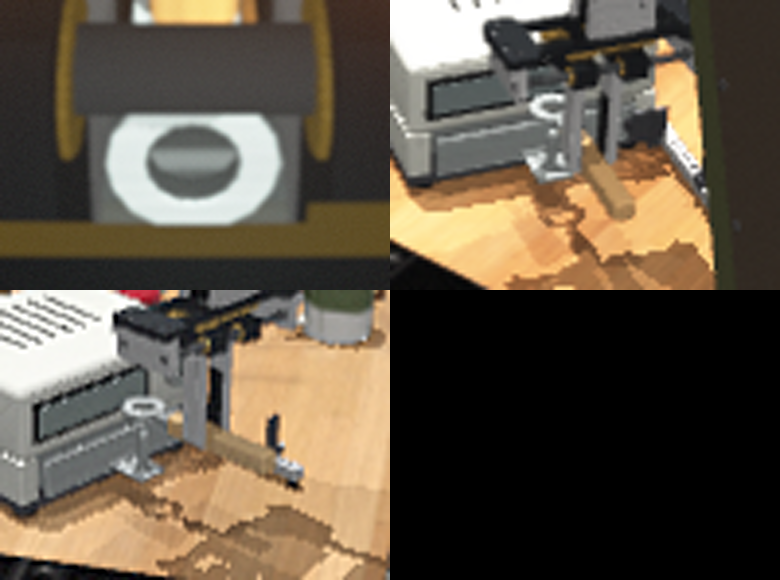

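The crop shows the ring above the peg in all three views: hole centre at wrist (319,353.5), scene (361.0,181.9) and side (346.9,165). I'll compare these with where the ring should appear if it is directly above the peg.

```bash
python3 - <<'E'
from st import *
for n,u in(("scene",(361.,181.9)),("side",(346.9,165.)),("wrist",(319,353.5))):
    m=imaging.camera_model(n); print(n,"eye over peg",proj(m,[*PEG,.094]),"ring meas",u,onz(m,u,.094)[:2]-PEG)
E
```

```text
scene eye over peg [361.30354944 181.87674456] ring meas (361.0, 181.9) [0.00072129 0.00076778]
side eye over peg [346.36674921 165.28734744] ring meas (346.9, 165.0) [-0.00137503 -0.00289535]
wrist eye over peg [317.65139374 351.91493169] ring meas (319, 353.5) [1.68374033e-03 5.97304460e-05]
```

All three agree within ~3 mm, inside the 6 mm clearance. Lowering.

```bash

python3 -m handwheel '[[[-0.001,0,0.008,0.009],[0,0,0.008,0],[0,0,0.008,0],[0,0,0.006,0],[0,0,0,0]]]'
python3 -c "from st import *; st(0,.050)"
```

```text
time_s: 9.75
ee_pos: [0.4709, -0.1405, 0.0755]
eef_rot: [-3.118, -0.007, 0.987]
force: [0.3, -0.6, -0.8]
grip_width: 0.0196
t 9.75 p [ 0.4709 -0.1405  0.0755] rot [-3.118  -0.0072  0.9868] F [ 0.3 -0.6 -0.8] grip 0.01963662669290177
eye [ 0.5391 -0.1854  0.0616]
shift needed (tool) [0.0002 0.0018 0.0115] turn -0.001
eye rel peg along/lat -0.0015 -0.0003
```

The ring is already below the tip level with no contact force. I'll finish lowering, then start drawing.

```bash

python3 -m handwheel '[[[0,0.001,0.006,0],[0,0,0.005,0],[0,0,0,0],[0,0,0,0]]]'
python3 -m handwheel '[[[0,-0.005,0,0],[0,-0.005,0,0],[0,-0.005,0,0],[0,-0.005,0,0],[0,0,0,0],[0,0,0,0]]]'
python3 -c "from st import *; st(0,.050)"
```

```text
time_s: 10.15
ee_pos: [0.4717, -0.1408, 0.0635]
eef_rot: [-3.118, -0.007, 0.987]
force: [0.1, 0.2, -1.2]
grip_width: 0.0193
time_s: 10.75
ee_pos: [0.4544, -0.1293, 0.065]
eef_rot: [-3.122, -0.008, 0.987]
force: [3.4, -1.5, -2.8]
grip_width: 0.0196
t 10.75 p [ 0.4544 -0.1293  0.065 ] rot [-3.1218 -0.0078  0.987 ] F [ 3.4 -1.5 -2.8] grip 0.019552866141761435
eye [ 0.5227 -0.1743  0.0514]
shift needed (tool) [0.     0.0213 0.001 ] turn -0.0009
eye rel peg along/lat -0.0213 -0.0
```

The tray is engaged (about 3.7 N of spring pull). I'll draw ~40 mm more, then look.

```bash

python3 -m handwheel '[[[0,-0.006,0.0003,0],[0,-0.006,0.0003,0],[0,-0.006,0.0003,0],[0,-0.006,0.0003,0],[0,-0.006,0.0003,0],[0,-0.006,0.0003,0],[0,-0.004,0,0],[0,0,0,0],[0,0,0,0]]]'
python3 - <<'E'
from st import *
import json
o,w=st(0,.05)
json.dump({k:np.array(v).tolist() for k,v in w.items()},open("k2.json","w"))
comp("k2",[("wrist",(160,130,200,150)),("scene",(350,160,80,60)),("side",(330,140,80,60)),("wrist",(0,0,640,400))])
E
```

```text
time_s: 11.65
ee_pos: [0.4194, -0.1062, 0.0648]
eef_rot: [-3.126, -0.008, 0.987]
force: [4.3, -3.8, -3.0]
grip_width: 0.0195
t 11.65 p [ 0.4194 -0.1062  0.0648] rot [-3.1264 -0.0082  0.9868] F [ 4.3 -3.8 -3. ] grip 0.019541423636328985
eye [ 0.4877 -0.1512  0.0515]
shift needed (tool) [0.0001 0.0632 0.0006] turn -0.001
eye rel peg along/lat -0.0632 -0.0
```

View pics/k2.png

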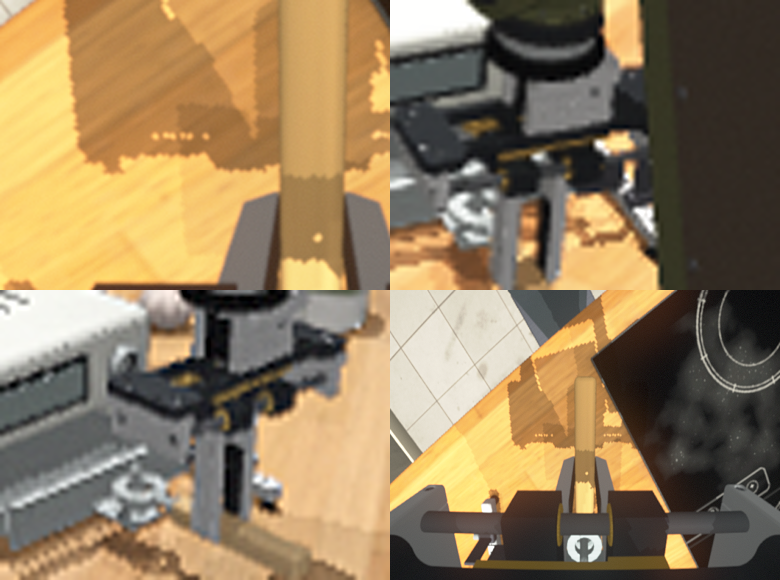

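The tray is drawn out, with the ring around the peg at wrist full view (320,353). Pointer and index show at the lower left, around cols 130–200 and rows 280–375. I've used 11 of 12 views, so I'll use the last on an enlarged, brightened wrist crop of that region. Pointer pixels stay fixed in this camera while pulling, so after that I can track numerically.

```bash
python3 - <<'E'
from st import *
import json
m=json.load(open("k2.json"))
im=cv2.imread("pics/k2_wrist.png"); x,y,w,h=125,280,80,96
c=im[y:y+h,x:x+w]; b=np.clip(255*(c/255.)**.5,0,255).astype(np.uint8)
f=lambda i,t: cv2.resize(i,None,fx=5,fy=5,interpolation=t)
o=np.hstack([f(c,cv2.INTER_NEAREST),f(b,cv2.INTER_CUBIC)])
for r in range(0,96,10): cv2.putText(o,str(y+r),(0,r*5+5),0,.35,(255,0,255),1)
for q in range(5,80,10): cv2.putText(o,str(x+q),(q*5-8,474),0,.35,(255,0,255),1)
cv2.imwrite("pics/c5.png",o)
# predicted pixels of oven-frame fin points
u=np.array([np.cos(np.radians(-33.4)),np.sin(np.radians(-33.4))]); v=np.array([-u[1],u[0]])
for s in(57,): 
    for nm,P in(("ptr in/out start",[.490,-.293]),("ptr2",[.5115,-.2607])): print(nm,proj(m,[*(np.array(P)-u*s/1e3),.06]))
for P in([.42515,-.27793],[.4372,-.2574]): print("idx",proj(m,[*P,.06]))
E
```

```text
ptr in/out start [155.92706462 386.17821004]
ptr2 [209.61958917 387.17302947]
idx [123.00814425 379.46041136]
idx [155.29806833 378.79844413]
```

View pics/c5.png

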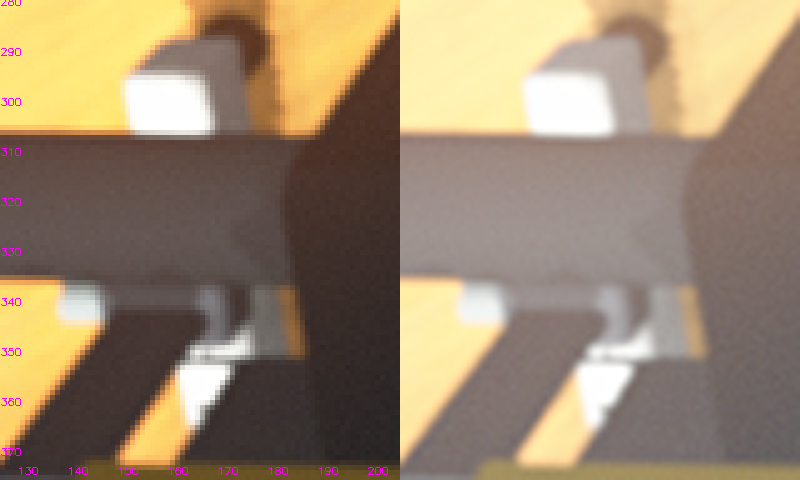

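The last crop shows the index fin as the dark diagonal strip (right edge about (166,348)→(148,372)) and the pointer as the dark area with left edge (172,352)→(158,373). The rail shows white between them, and the tops are hidden behind the gripper. Vertical edges still give bearings. With the known 6 mm lateral gap, those give the along-x difference.

```bash
cat > gap.py <<'E'
from st import *
import json
u=np.array([np.cos(np.radians(-33.4)),np.sin(np.radians(-33.4))]); v=np.array([-u[1],u[0]])
def edges(im,rows,c0,c1):
    g=im[:,:,::-1].max(2).astype(float); R_=[]
    for r in rows:
        l=g[r,c0:c1]; b=l>140; i=np.flatnonzero(b)
        # brightest run = gap; take last run of bright
        if len(i)==0: continue
        runs=np.split(i,np.flatnonzero(np.diff(i)>1)+1); runs=[k for k in runs if k[0]>0 and len(k)>2]
        if not runs: continue
        k=runs[-1]; a,e=k[0],k[-1]
        fa=a-1+(140-l[a-1])/(l[a]-l[a-1]); fe=e+(l[e]-140)/(l[e]-l[e+1])
        R_.append((r,c0+fa,c0+fe))
    return R_
def gap(im,m,rows,c0,c1,show=True):
    E=edges(im,rows,c0,c1); o=np.array(m["position"])[:2]; 
    k=lambda q: (lambda d:(d@u)/(d@v))(ray(m,q)[1][:2])
    ki=np.array([k((a,r)) for r,a,e in E]); kp=np.array([k((e,r)) for r,a,e in E])
    if show: print([(r,round(a,1),round(e,1)) for r,a,e in E]); print("ki",ki.round(3),"kp",kp.round(3))
    ki,kp=np.median(ki),np.median(kp)
    Lp=(np.array([.490,-.293])-o)@v   # lateral of pointer outer edge seen from camera
    for d in(-.003,0,.003):
        xp=kp*(Lp+d)+.002; xi=ki*(Lp+d-.006)-.002
        print("Lat",round(Lp+d,4),"ptr x - idx x (mm, >0 = pull more)",round(1e3*(xp-xi),2),"ptr x rel peg0",round(1e3*(xp+(o-PEG)@u),1))
E
python3 - <<'E'
from gap import *
gap(cv2.imread("pics/k2_wrist.png"),json.load(open("k2.json")),range(353,372,2),140,185)
E
```

```text
[(353, np.float64(159.7), np.float64(170.9)), (355, np.float64(158.3), np.float64(170.5)), (357, np.float64(157.0), np.float64(169.2)), (359, np.float64(155.7), np.float64(168.1)), (361, np.float64(154.2), np.float64(166.1)), (363, np.float64(152.9), np.float64(165.3)), (365, np.float64(151.4), np.float64(164.2)), (367, np.float64(150.1), np.float64(162.9)), (369, np.float64(148.7), np.float64(161.6)), (371, np.float64(147.8), np.float64(160.4))]
ki [-1.386 -1.386 -1.387 -1.386 -1.385 -1.386 -1.385 -1.385 -1.385 -1.389] kp [-1.493 -1.502 -1.501 -1.503 -1.495 -1.5   -1.502 -1.501 -1.501 -1.501]
Lat -0.1187 ptr x - idx x (mm, >0 = pull more) 9.34 ptr x rel peg0 -39.3
Lat -0.1157 ptr x - idx x (mm, >0 = pull more) 9.0 ptr x rel peg0 -43.8
Lat -0.1127 ptr x - idx x (mm, >0 = pull more) 8.65 ptr x rel peg0 -48.3
```

Bearings are constant along each edge, so both are truly vertical. Pull 9 mm more by this method (7 by dead reckoning). I'll draw 8 mm and re-measure.

```bash

python3 -m handwheel '[[[0,-0.004,0,0],[0,-0.003,0,0],[0,-0.001,0,0],[0,0,0,0],[0,0,0,0]]]'
python3 - <<'E'
from gap import *
o,w=st(0,.05); im=imaging.camera("wrist")[:,:,::-1]; cv2.imwrite("pics/k3.png",im)
gap(im,w,range(345,372,2),130,185)
E
```

```text
time_s: 12.35
ee_pos: [0.4132, -0.1022, 0.0647]
eef_rot: [-3.127, -0.008, 0.986]
force: [4.0, -3.1, -2.7]
grip_width: 0.0196
t 12.35 p [ 0.4132 -0.1022  0.0647] rot [-3.1271 -0.0082  0.9863] F [ 4.  -3.1 -2.7] grip 0.019602194083924142
eye [ 0.4815 -0.1473  0.0515]
shift needed (tool) [0.0002 0.0706 0.0005] turn -0.0016
eye rel peg along/lat -0.0706 -0.0001
[(357, np.float64(164.3), np.float64(168.2)), (359, np.float64(162.9), np.float64(166.4)), (361, np.float64(161.0), np.float64(166.7)), (363, np.float64(159.6), np.float64(165.7)), (365, np.float64(158.4), np.float64(164.3)), (367, np.float64(156.9), np.float64(163.0)), (369, np.float64(155.8), np.float64(161.8)), (371, np.float64(154.8), np.float64(160.6))]
ki [-1.452 -1.452 -1.446 -1.445 -1.446 -1.445 -1.446 -1.449] kp [-1.491 -1.486 -1.501 -1.504 -1.502 -1.501 -1.502 -1.503]
Lat -0.1187 ptr x - idx x (mm, >0 = pull more) 1.89 ptr x rel peg0 -46.8
Lat -0.1157 ptr x - idx x (mm, >0 = pull more) 1.72 ptr x rel peg0 -51.3
Lat -0.1127 ptr x - idx x (mm, >0 = pull more) 1.56 ptr x rel peg0 -55.8
```

```bash

python3 -m handwheel '[[[0,-0.0015,0,0],[0,0,0,0],[0,0,0,0],[0,0,0,0]]]'
python3 - <<'E'
from gap import *
o,w=st(0,.05); im=imaging.camera("wrist")[:,:,::-1]; cv2.imwrite("pics/k4.png",im)
gap(im,w,range(357,372,2),130,185)
E
```

```text
time_s: 12.8
ee_pos: [0.4124, -0.1016, 0.0646]
eef_rot: [-3.128, -0.008, 0.986]
force: [4.0, -2.9, -2.9]
grip_width: 0.0195
t 12.8 p [ 0.4124 -0.1016  0.0646] rot [-3.1276 -0.0083  0.9862] F [ 4.  -2.9 -2.9] grip 0.01949688155028961
eye [ 0.4807 -0.1467  0.0515]
shift needed (tool) [0.0002 0.0716 0.0005] turn -0.0017
eye rel peg along/lat -0.0716 -0.0001
[(357, np.float64(164.8), np.float64(167.6)), (359, np.float64(164.3), np.float64(167.2)), (361, np.float64(161.8), np.float64(166.0)), (363, np.float64(160.7), np.float64(165.7)), (365, np.float64(159.3), np.float64(164.3)), (367, np.float64(157.9), np.float64(163.2)), (369, np.float64(156.6), np.float64(161.9)), (371, np.float64(155.6), np.float64(160.6))]
ki [-1.458 -1.465 -1.454 -1.455 -1.454 -1.454 -1.453 -1.457] kp [-1.485 -1.494 -1.494 -1.503 -1.502 -1.504 -1.503 -1.503]
Lat -0.1187 ptr x - idx x (mm, >0 = pull more) 0.95 ptr x rel peg0 -47.7
Lat -0.1157 ptr x - idx x (mm, >0 = pull more) 0.81 ptr x rel peg0 -52.2
Lat -0.1127 ptr x - idx x (mm, >0 = pull more) 0.67 ptr x rel peg0 -56.7
```

```bash

python3 -m handwheel '[[[0,-0.0008,0,0],[0,0,0,0],[0,0,0,0],[0,0,0,0]]]'
python3 - <<'E'
from gap import *
for i in range(3):
    o,w=st(0,.05); im=imaging.camera("wrist")[:,:,::-1]
    gap(im,w,range(361,372,2),130,185,False)
# eye still round the peg; bystanders unmoved?
a=cv2.imread("pics/scene0.png"); b=imaging.camera("scene")[:,:,::-1]
for n,(x0,y0,x1,y1) in {"tin":(262,195,300,230),"mill":(210,210,245,270)}.items():
    r=cv2.matchTemplate(b[y0-6:y1+6,x0-6:x1+6],a[y0:y1,x0:x1],cv2.TM_CCOEFF_NORMED); print(n,cv2.minMaxLoc(r)[1::2])
E
```

```text
time_s: 13.25
ee_pos: [0.4122, -0.1015, 0.0646]
eef_rot: [-3.128, -0.008, 0.986]
force: [3.2, -3.7, -2.9]
grip_width: 0.0199
t 13.25 p [ 0.4122 -0.1015  0.0646] rot [-3.1282 -0.0084  0.986 ] F [ 3.2 -3.7 -2.9] grip 0.019893241445916716
eye [ 0.4805 -0.1466  0.0515]
shift needed (tool) [0.0003 0.0718 0.0005] turn -0.0019
eye rel peg along/lat -0.0718 -0.0002
Lat -0.1187 ptr x - idx x (mm, >0 = pull more) 0.81 ptr x rel peg0 -47.9
Lat -0.1157 ptr x - idx x (mm, >0 = pull more) 0.67 ptr x rel peg0 -52.4
Lat -0.1127 ptr x - idx x (mm, >0 = pull more) 0.53 ptr x rel peg0 -56.9
t 13.3 p [ 0.4121 -0.1015  0.0646] rot [-3.1281 -0.0084  0.986 ] F [ 4.  -4.5 -2.5] grip 0.019520206850241393
eye [ 0.4804 -0.1466  0.0515]
shift needed (tool) [0.0003 0.0719 0.0005] turn -0.0019
eye rel peg along/lat -0.0718 -0.0002
Lat -0.1187 ptr x - idx x (mm, >0 = pull more) 0.82 ptr x rel peg0 -47.9
Lat -0.1157 ptr x - idx x (mm, >0 = pull more) 0.68 ptr x rel peg0 -52.4
Lat -0.1127 ptr x - idx x (mm, >0 = pull more) 0.54 ptr x rel peg0 -56.9
t 13.35 p [ 0.4122 -0.1015  0.0646] rot [-3.1282 -0.0084  0.9859] F [ 4.1 -3.2 -2.9] grip 0.01930522803653575
eye [ 0.4805 -0.1466  0.0515]
shift needed (tool) [0.0003 0.0718 0.0005] turn -0.0019
eye rel peg along/lat -0.0718 -0.0002
Lat -0.1187 ptr x - idx x (mm, >0 = pull more) 0.82 ptr x rel peg0 -47.9
Lat -0.1157 ptr x - idx x (mm, >0 = pull more) 0.68 ptr x rel peg0 -52.4
Lat -0.1127 ptr x - idx x (mm, >0 = pull more) 0.54 ptr x rel peg0 -56.9
tin (0.9892180562019348, (6, 6))
mill (0.9975516200065613, (6, 6))
```

The hold is steady, and the pull of ~5.2 N matches 2 + 50·0.065. The tin and the mill haven't moved. The two position estimates bracket zero (+0.7 mm by bearing, about -1.8 mm by dead reckoning), so I'm handing in.

```bash
python3 -c "
from station import ctrl; print(ctrl.hand_in()); o=ctrl.get_obs(); print(o['time_s'],o['ee_pos'],o['force'],o['grip_width'])"
```

```text
the job is handed in; nothing more can be done
None
the job is handed in; nothing more can be done
```

I gripped the larger puller by its handle and lowered its eye over the peg without any contact force. I then drew the tray out about 65 mm and handed in at about 13.4 s, still holding it there.

**Last checks:**
- **Hold:** position and grip were steady over the last readings, with a pull of about 5.2 N, which fits the spring at that travel.
- **Bystanders:** the tin and pepper mill had not moved in the scene image.
- **Pointer and index:** the two estimates disagree slightly. The wrist-camera bearings put the pointer about 0.7 mm short of the index, while dead reckoning puts it about 1.8 mm past. I trusted the bearings, because their readings moved by the same amount as the arm.

**Not confirmed:** the tops of the two fins were hidden behind the gripper, so I could not compare them directly. I also did not separately check that the index rider had not shifted, or that the gripper never touched the oven or tray. No unexpected force showed up in the readings.

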